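# Third hand at the bench lattice

### The job

A colleague is about to clamp the last cross-rod of the bench lattice and needs a third hand. Take the bare steel rod from the wooden rest, bring it into the two open jaws at the front of the lattice so that it sticks out equally on both sides, and press it evenly against both red rubber linings with a steady push of about 6 N on each (about 3 mm of squeeze), never crushing them. The program finishes while still holding the rod there with that push, not letting go; leave everything else where it is.

Things in the scene. Friction and masses are not known exactly. Their poses are not given: they have to be found in the camera images.
- steel_rod: the rod to hold: bare bright steel, round, 12 mm diameter, 300 mm long, 0.2 to 0.35 kg, lying level in one of the two notches of the wooden rest (either one). Origin at the middle of its axis; its y axis runs along the rod
- orange_rod: the other rod in the rest, orange plastic with black ends, 12 mm diameter, 300 mm long, origin and axes like the steel rod's, 80 mm from it; not wanted, stays in the rest
- rod_rest: fixed wooden rest: board 170 x 190 x 12 mm with two notched end plates (12 mm thick, at y -85 and +85 mm, 76 mm high) and nothing but the rods between them. Origin under its centre on the bench, z up; the rods lie along its y axis at x -40 and +40 mm, axis 66 mm above the bench, in open-topped notches 15 mm wide and 16 mm deep
- lattice: fixed frame of 12 mm steel rods on four feet, left or right on the bench, 208 mm high, 220 mm wide and 120 mm deep between uprights. Origin on the bench midway between the two front uprights; x points from the open jaws into the frame, away from the robot within 0.3 rad; y along the missing front cross-rod, z up. Between the jaws the space is free up to a rear cross-rod at x +140 mm, 160 mm high
- jaw_left (a point): point in the left aluminium jaw (lattice frame: x -28, y +110, z 160 mm) where the rod's axis lies when the rod just touches the lining (face at x -22). The jaw is C-shaped, open to -x, 28 mm wide: slot 19 mm high, lips flat out to x -44, flared to a 33 mm mouth at x -54; thumbscrew knob on top up to 207 mm above the bench
- jaw_right (a point): point in the right aluminium jaw (lattice frame: x -28, y -110, z 160 mm) where the rod's axis lies when the rod just touches the lining (face at x -22). The jaw is C-shaped, open to -x, 28 mm wide: slot 19 mm high, lips flat out to x -44, flared to a 33 mm mouth at x -54; thumbscrew knob on top up to 207 mm above the bench
- lining_left (a joint): the red soft-rubber lining (26 mm wide, 18 mm high, 8 mm thick) at the back of the lattice's left open jaw (+ y in the lattice frame): how far it is squeezed in, in m, 0 when untouched, growing along the lattice's +x; it acts as a spring of 2 N per mm (6 N at 0.003) and bottoms out at 0.0075
- lining_right (a joint): the red soft-rubber lining (26 mm wide, 18 mm high, 8 mm thick) at the back of the lattice's right open jaw (- y in the lattice frame): how far it is squeezed in, in m, 0 when untouched, growing along the lattice's +x; it acts as a spring of 2 N per mm (6 N at 0.003) and bottoms out at 0.0075
- amber_bottle: bystander: brown reagent bottle, 72 mm diameter, 155 mm high, at the middle of the bench, beyond the lattice and the rest; origin under its centre
- wash_bottle: bystander: white bottle with red cap, 66 mm diameter, 160 mm high, beside the amber bottle; origin under its centre
- salt_jar: bystander: white jar with blue lid, 64 mm diameter, 75 mm high, by the left edge; origin under its centre
- beaker: bystander: glass beaker, 84 mm diameter, 100 mm high, by the right edge; origin under its centre
- spare_boss: bystander: spare aluminium boss head with a black knob, about 60 x 48 mm and 30 mm high, lying on the bench between the lattice and the rest; origin under its block
- screwdriver: bystander: screwdriver with blue handle, 150 mm long, under 35 mm high, lying crosswise on the bench ahead of the robot, nearer than the lattice and the rest

How it is judged:
On the way, in this order (a step that is already met when the one before it is completed fails the run):
1. the steel rod is lifted out of the rest (z of steel_rod in the frame of rod_rest above 0.1 m), for 0.1 s.
2. the steel rod is pressed steadily against both linings, 3 to 9 N on each, sticking out equally (value of joint lining_left between 0.0015 and 0.0045 m and value of joint lining_right between 0.0015 and 0.0045 m and y of steel_rod in the frame of lattice between -0.01 and 0.01 m and z of steel_rod in the frame of lattice between 0.153 and 0.167 m and angle between the y axis of steel_rod and the y axis of lattice, either way round below 0.04 rad and contact force between steel_rod and lattice above 5 N and contact force between the fingers and steel_rod above 2 N), for 0.5 s.
At the end, for the whole second after the job is handed in: The steel rod is still held by the fingers, at rest in both jaws of the lattice (its axis level with the jaws within 7 mm and along them within 0.04 rad, its middle within 10 mm of midway between them), and squeezes each lining by 1.5 to 4.5 mm (3 to 9 N on each) throughout the last second (all of step 2 and linear speed of steel_rod below 0.01 m/s); the arm keeps its last pose, push and grip.
It fails at once if a lining is crushed (squeezed by more than 6.5 mm) (value of joint any of lining_left, lining_right above 0.0065 m).
It fails at once if another thing on the bench is moved by more than 30 mm (distance of any of orange_rod, amber_bottle, wash_bottle, salt_jar, beaker, spare_boss, screwdriver from where it was at the start of the episode above 0.03 m).
It also fails if it takes over 48 s, if anything falls off the work surface, if the arm or the gripper's body presses on something with over 40 N, if the wrist force passes 120 N, or if a joint passes its speed limit or range.

### The arm

A 6-joint arm with a two-finger parallel gripper is mounted at the origin on the work surface. World frame = base frame: x ahead of the robot, y to its left, z up, the work surface at z = 0. Lengths are in m, angles in rad, forces in N, time in s.
With the tool pointing down it reaches from about 0.375 to 0.975 m from the base axis. Payload 3.8 kg.
Tool frame: the origin (TCP) lies midway between the tips of the shut fingers; the grasp point (between the pads) lies 19 mm behind it; z points along the fingers, y is the line along which they close (so a half turn about z gives the same grasp; the last joint's range is limited). The gripper opens to 85 mm and grips with 20 to 120 N. Pads are 22 mm wide; open, the fingers measure 114 mm over their backs; the gripper's body (76 mm by 85 mm) begins 54 mm behind the grasp point. The pads swing forward as they close: fully open they stand 13 mm farther back than shut.
Start: joints at [1.172, 0.264, 1.604, -0, 1.274, -0.037], TCP at [0.239, 0.631, 0.231] pointing down, gripper open.
Joint ranges: [-2.63, 2.63], [-0.94, 2.18], [0.31, 2.57], [-1.31, 4.45], [0, 2.66], [-2.55, 2.55]. Speed limits (rad/s): [2.57, 2.57, 3.14, 3.14, 3.14, 3.14].

### API

Orientations are given as [roll, pitch, yaw] about the fixed x, y, z axes, in that order (R = Rz(yaw) Ry(pitch) Rx(roll)).
In Python, from workcell import arm gives the robot as it stands. The module is installed in compiled form; this text tells all that it offers.
- The arm moves only by the tool servo_tool, never from a script. Its argument "motion" is a list of rows, each a list of 4 numbers: the shift along the tool's x, y, z in mm, then the turn about the tool's z in degrees. A call has 1 to 12 rows; each row is the pose to reach, as a shift and turn from the pose commanded when the call began, along the tool's axes at that moment; what a row does not reach only later rows make up. A row lasts 1/10 s, in which the tool goes at most 50 mm and 8.59 degrees, less where a joint would pass 70% of its speed; a pose out of reach is approached as far as the arm can. A call with a gripper value outside its range is refused whole. "fingers" is the closure, from 0 (fully open) to 1 (shut), set as the call begins (left out, the last holds). The fingers move at their own pace and stop on an object; the grip force is fixed at half the most. Time passes only in rows, so rows that repeat a pose let the fingers close. It gives the time, the measured TCP pose, the force, the opening and the grip force at its end, in the units of the state.
- arm.state(): the state, without advancing time (a new reading comes with each control period).
- arm.camera(name): name is "side" or "top" or "wrist"; returns the picture (400x640x3 uint8, red, green, blue); there is no depth.
- arm.calibration(name): a dict with "fx", "fy", "cx", "cy" (pixels), "D" ([k1, k2, p1, p2, k3] as OpenCV has them; the pictures are not rectified), "R" (3x3) and "t" (3): a world point X has camera coordinates R X + t. Camera axes: x right, y down, z forward; pixel columns grow to the right and rows downward; lengths in m; the calibration is good to about 2 mm. A picture is of the moment at which its call begins: read the wrist's pose just before it. calibration takes no time and is no camera call; for the wrist camera it gives the pose at the moment of the call.
- arm.close_job(): hands the job in; it is judged then, once.
The state is a dict: "t": time; "joint_pos": joint angles; "joint_vel": joint speeds; "effort": joint torques, N m; "tool_pos": TCP position; "tool_rot": TCP orientation; "contact_force": force on the tool from outside, world axes, zero at the start; "torque": the same for the moment, N m; "grip_width": finger opening in m; "gripper_force": force on a finger pad.
Only numpy, scipy, OpenCV 4.12 (cv2) and the standard library are available. Lean on these libraries where they do the work, as an engineer would, in place of code of your own. Each camera call takes 0.05 s, during which the arm holds its last target. There are 200 camera calls.

## Working session

There is one attempt and no reset: what is moved stays moved. The work goes in short steps, Python scripts to look and compute and a tool call to move; the robot and the scene stay as the last step left them, time stands still between calls to the robot, and variables do not carry over. Pictures are saved under pics/ and viewed, at most 10 in all, crops included, and the job is handed in when it is done.

Besides the shell and the picture viewer there is one more tool, called after "Call:" in YAML: its name, and indented under it one key for each argument. servo_tool: Moves the arm, as the interface text tells. Its arguments: {"type":"object","properties":{"motion":{"type":"array"},"fingers":{"type":"number"}},"required":["motion"]}

```bash
mkdir -p pics
cat > h.py <<'E'
import numpy as np, cv2
from workcell import arm
def ray(c,uv):
    K=np.array([[c["fx"],0,c["cx"]],[0,c["fy"],c["cy"]],[0,0,1.]])
    p=cv2.undistortPoints(np.array(uv,float).reshape(-1,1,2),K,np.array(c["D"],float)).reshape(-1,2)
    R=np.array(c["R"]);t=np.array(c["t"])
    d=np.c_[p,np.ones(len(p))]@R
    return -R.T@t,d
def onz(c,uv,z):
    o,d=ray(c,uv); return o+d*((z-o[2])/d[:,2])[:,None]
def two(c1,a,c2,b):
    o1,d1=ray(c1,a);o2,d2=ray(c2,b);out=[]
    for u,v in zip(d1,d2):
        s=np.linalg.lstsq(np.c_[u,-v],o2-o1,rcond=None)[0]
        p,q=o1+s[0]*u,o2+s[1]*v; out.append([*(p+q)/2,np.linalg.norm(p-q)])
    return np.array(out)
def proj(c,X):
    K=np.array([[c["fx"],0,c["cx"]],[0,c["fy"],c["cy"]],[0,0,1.]])
    return cv2.projectPoints(np.array(X,float).reshape(-1,1,3),cv2.Rodrigues(np.array(c["R"],float))[0],np.array(c["t"],float),K,np.array(c["D"],float))[0].reshape(-1,2)
def snap(n,f):
    im=arm.camera(n); cv2.imwrite(f"pics/{f}.png",im[:,:,::-1]); return im
E
python3 - <<'E'
from h import *
np.set_printoptions(precision=3,suppress=True)
for n in("top","side"):
    snap(n,n+"0"); c=arm.calibration(n); print(n,c["fx"],-np.array(c["R"]).T@np.array(c["t"]),np.array(c["R"])[2])
print(arm.state())
E
```

```text
top 393.6986325085638 [ 0.347 -0.019  1.351] [ 0.194  0.015 -0.981]
side 502.98102183080516 [ 0.181 -1.245  1.077] [ 0.259  0.764 -0.591]
{'t': 0.1, 'joint_pos': array([ 1.172,  0.265,  1.605,  0.   ,  1.274, -0.037]), 'joint_vel': array([ 0.001,  0.001, -0.004, -0.   , -0.   ,  0.001]), 'effort': array([ -0.   , -51.671, -36.859,  -0.   ,   0.006,  -0.   ]), 'tool_pos': array([0.239, 0.631, 0.23 ]), 'tool_rot': array([-3.14, -0.  ,  2.78]), 'contact_force': array([-0.122, -0.31 ,  0.732]), 'torque': array([-0.04 , -0.017, -0.012]), 'gripper_force': 0.0, 'grip_width': 0.08495551882181032}
```

View pics/top0.png

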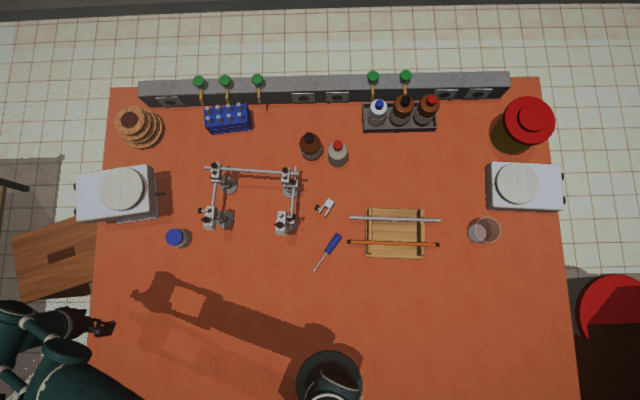

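View pics/side0.png

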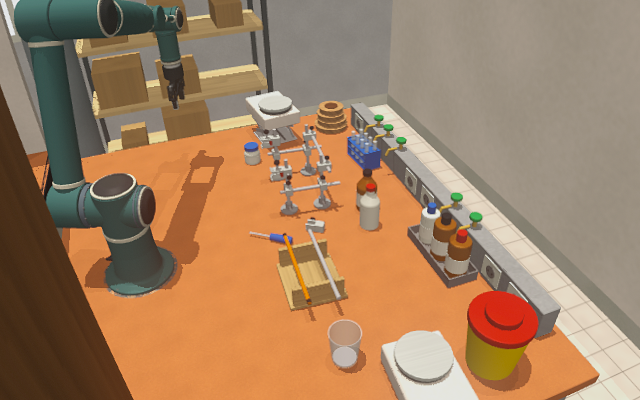

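Top view: the steel rod is the far one, from (350,217) to (441,220), and the orange one is nearer at row 243. The lattice is on the left with its front jaws at about (209,217) and (285,222). Next I'll measure the rod and zoom in on the lattice.

Run:
```python
from h import *
np.set_printoptions(precision=4,suppress=True)
im=cv2.imread("pics/top0.png"); c=arm.calibration("top")
hsv=cv2.cvtColor(im,cv2.COLOR_BGR2HSV)
m=((hsv[:,:,1]<70)&(hsv[:,:,2]>90)).astype(np.uint8); mm=np.zeros_like(m); mm[208:228,342:450]=m[208:228,342:450]
n,l,s,ce=cv2.connectedComponentsWithStats(mm); k=1+np.argmax(s[1:,4]); ys,xs=np.where(l==k)
f=np.polyfit(xs,ys,1); a,b=xs.min()-.5,xs.max()+.5
e=[(a,np.polyval(f,a)),(b,np.polyval(f,b))]; P=onz(c,e,.069); print(s[k],e,P,np.linalg.norm(P[0]-P[1]),P.mean(0))
d=P[0]-P[1]; print("yaw dev of rod from y",np.arctan2(-d[0],d[1]))
t=cv2.resize(im[150:250,190:310],None,fx=6,fy=6,interpolation=2)[:, :720]
cv2.imwrite("pics/lat_t.png",t)
s_=cv2.imread("pics/side0.png")[115:225,240:350]; cv2.imwrite("pics/lat_s.png",cv2.resize(s_,None,fx=5.4,fy=5.4,interpolation=2))
```

```text
[350 216  91   6 294] [(np.float64(349.5), np.float64(216.85235475372045)), (np.float64(440.5), np.float64(220.21664161190284))] [[ 0.5332 -0.0808  0.069 ]
 [ 0.5155 -0.378   0.069 ]] 0.29781399669701397 [ 0.5243 -0.2294  0.069 ]
yaw dev of rod from y -0.05950989275850153
```

View pics/lat_t.png

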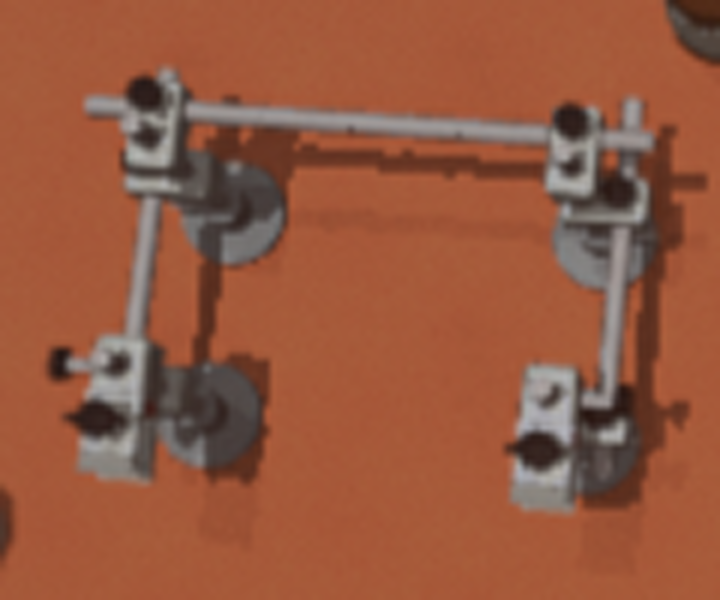

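```bash
cat >> h.py <<'E'
from scipy.spatial.transform import Rotation as Ro
def go(X,yaw=None,s=None):
    s=s or arm.state(); R=Ro.from_euler("xyz",s["tool_rot"]).as_matrix()
    d=1000*R.T@(np.array(X)-s["tool_pos"])
    a=0 if yaw is None else -np.degrees((yaw-s["tool_rot"][2]+np.pi)%(2*np.pi)-np.pi)
    return np.round([*d,a],1)
E
python3 - <<'E'
from h import *
np.set_printoptions(precision=4,suppress=True)
c=arm.calibration("top")
g=lambda u,v:(190-.5+(u+.5)/6,150-.5+(v+.5)/6)
r=onz(c,[g(88,105),g(655,142)],.163); d=r[0]-r[1]; yaw=np.arctan2(-d[0],d[1]); print("rear",r,np.linalg.norm(d),yaw)
k=onz(c,[g(100,418),g(543,450)],.2);d=k[0]-k[1]; print("knobs",k,np.linalg.norm(d),np.arctan2(-d[0],d[1]))
f=onz(c,[g(115,474),g(543,506)],.17);d=f[0]-f[1]; print("lips",f,np.linalg.norm(d),np.arctan2(-d[0],d[1]))
w=arm.calibration("wrist"); R=np.array(w["R"]);s=arm.state();T=Ro.from_euler("xyz",s["tool_rot"]).as_matrix()
print("wrist cam in tool",w["fx"],T.T@(-R.T@np.array(w["t"])-s["tool_pos"]), (R@T))
print(go([.524,-.229,.24],1.511))
E
```

```text
rear [[0.6875 0.3758 0.163 ]
 [0.6601 0.0775 0.163 ]] 0.29952490668893544 -0.0915118206180634
knobs [[0.516  0.3509 0.2   ]
 [0.4956 0.1306 0.2   ]] 0.22125898063755184 -0.0923939858699707
lips [[0.4917 0.3518 0.17  ]
 [0.4712 0.1344 0.17  ]] 0.21831413752294887 -0.09384822426495593
wrist cam in tool 307.29167493720126 [ 0.0741 -0.0009 -0.1426] [[ 0.0017  1.     -0.0005]
 [-0.9577  0.0015 -0.2878]
 [-0.2878  0.0009  0.9577]]
[-571.2 -703.1   -8.6   72.7]
```

Call:
servo_tool:
  motion:
    - [-10, -10, -40, 6]
    - [-40, -49, -60, 12]
    - [-70, -86, -80, 18]
    - [-100, -123, -90, 25]
    - [-130, -160, -100, 32]
    - [-160, -197, -100, 39]
    - [-190, -234, -100, 46]
    - [-220, -271, -100, 53]
    - [-250, -308, -100, 60]
    - [-280, -345, -100, 66]
    - [-310, -382, -100, 71]
    - [-340, -418, -100, 72.7]
  fingers: 0

```text
t: 1.3
tool_pos: [0.4088, 0.1181, 0.331]
tool_rot: [3.141, 0.0, 1.509]
contact_force: [1.7, 0.3, 1.3]
grip_width: 0.0854
gripper_force: 0.0
```

Run:
```python
from h import *
print(arm.state()["tool_rot"],arm.state()["tool_pos"],go([.524,-.229,.24],1.511))
```

```text
[3.14148028e+00 7.98917810e-07 1.50869133e+00] [0.40878607 0.11808327 0.33103391] [-3.393e+02  1.365e+02  9.100e+01 -1.000e-01]
```

Call:
servo_tool:
  motion:
    - [-40, 15, 0, 0]
    - [-82, 32, 0, 0]
    - [-126, 50, 10, 0]
    - [-170, 68, 20, 0]
    - [-214, 86, 40, 0]
    - [-256, 104, 60, 0]
    - [-298, 120, 80, 0]
    - [-330, 134, 90, 0]
    - [-339, 136.5, 91, 0]
    - [-339, 136.5, 91, 0]
    - [-339, 136.5, 91, 0]

```text
t: 2.4
tool_pos: [0.5247, -0.2257, 0.2405]
tool_rot: [-3.141, -0.001, 1.511]
contact_force: [0.1, -0.1, 0.1]
grip_width: 0.0854
gripper_force: 0.0
```

Run:
```python
from h import *
w=arm.calibration("wrist"); im=snap("wrist","w1")
R=np.array([.524,-.229,.066]); u=np.array([.0595,.998,0])
print(arm.state()["tool_pos"],proj(w,[R-.15*u,R,R+.15*u]))
```

```text
[ 0.52491223 -0.22539772  0.24092509] [[318.61950663 304.47092681]
 [318.8239007  182.67814812]
 [319.09097923  23.7147343 ]]
```

View pics/w1.png

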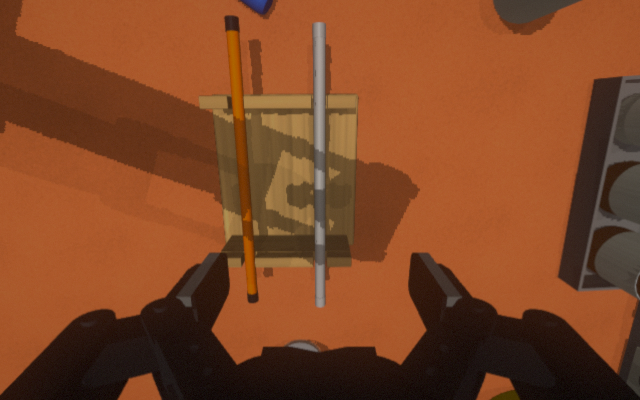

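The wrist view shows the rod ends at (319,24) and (320.5,306), within 2 px of the prediction. The fingers straddle the rod and clear the orange one. Descending to grasp.

Run:
```python
from h import *
print(go([.5243,-.2294,.047],1.511))
```

```text
[ -4.1  -0.5 193.9   0. ]
```

Call:
servo_tool:
  motion:
    - [-4, -0.5, 30, 0]
    - [-4, -0.5, 65, 0]
    - [-4, -0.5, 100, 0]
    - [-4, -0.5, 130, 0]
    - [-4, -0.5, 150, 0]
    - [-4, -0.5, 160, 0]
    - [-4, -0.5, 160, 0]
    - [-4, -0.5, 160, 0]

```text
t: 3.25
tool_pos: [0.5252, -0.2303, 0.0818]
tool_rot: [3.14, 0.001, 1.512]
contact_force: [-0.9, -1.0, -0.1]
grip_width: 0.0853
gripper_force: 0.0
```

Run:
```python
from h import *
print(go([.5243,-.2294,.047],1.511))
```

```text
[ 0.9 -1.  34.8  0.1]
```

Call:
servo_tool:
  motion:
    - [1, -1, 15, 0]
    - [1, -1, 28, 0]
    - [1, -1, 34, 0]
    - [1, -1, 34, 0]
    - [1, -1, 34, 0]

```text
t: 3.75
tool_pos: [0.523, -0.2295, 0.0458]
tool_rot: [-3.141, -0.0, 1.511]
contact_force: [-0.0, 1.4, 1.0]
grip_width: 0.0853
gripper_force: 0.0
```

Call:
servo_tool:
  motion:
    - [0, 0, 0, 0]
    - [0, 0, 0, 0]
    - [0, 0, 0, 0]
    - [0, 0, 0, 0]
    - [0, 0, 0, 0]
    - [0, 0, 0, 0]
    - [0, 0, 0, 0]
    - [0, 0, 0, 0]
    - [0, 0, 0, 0]
    - [0, 0, 0, 0]
  fingers: 1

```text
t: 4.75
tool_pos: [0.5237, -0.2296, 0.0467]
tool_rot: [3.141, 0.0, 1.511]
contact_force: [1.2, 0.6, 3.1]
grip_width: 0.0098
gripper_force: 58.6
```

Call:
servo_tool:
  motion:
    - [0, 0, -15, 0]
    - [0, 0, -40, 0]
    - [0, 0, -70, 0]
    - [0, 0, -105, 0]
    - [0, 0, -140, 0]
    - [0, 0, -175, 0]
    - [0, 0, -205, 0]
    - [0, 0, -225, 0]
    - [0, 0, -225, 0]
    - [0, 0, -225, 0]

```text
t: 5.75
tool_pos: [0.5224, -0.2291, 0.2697]
tool_rot: [-3.139, -0.001, 1.511]
contact_force: [0.3, 0.5, -3.8]
grip_width: 0.0102
gripper_force: 60.0
```

Run:
```python
from h import *
# lattice
O=np.array([.5344,.2405]);a=-.092;ex=np.array([np.cos(a),np.sin(a)])
p=O-.11*ex; print(p,go([*p,.24],np.pi/2+a))
```

```text
[0.42486519 0.25060573] [ 473.  -126.    30.3    1.8]
```

Call:
servo_tool:
  motion:
    - [25, -15, 0, 0]
    - [60, -32, 0, 0.4]
    - [100, -50, 0, 0.8]
    - [144, -66, 0, 1.2]
    - [190, -80, 0, 1.8]
    - [237, -92, 0, 1.8]
    - [284, -104, 0, 1.8]
    - [330, -114, 0, 1.8]
    - [375, -122, 0, 1.8]
    - [415, -126, 0, 1.8]
    - [445, -126, 0, 1.8]
    - [465, -126, 10, 1.8]

```text
t: 6.95
tool_pos: [0.4242, 0.2442, 0.2594]
tool_rot: [-3.14, 0.001, 1.482]
contact_force: [0.7, -0.0, -3.9]
grip_width: 0.0099
gripper_force: 60.0
```

Call:
servo_tool:
  motion:
    - [8, 0, 20, 0]
    - [8, 0, 20, 0]
    - [8, 0, 20, 0]
    - [8, 0, 20, 0]
    - [8, 0, 20, 0]

```text
t: 7.45
tool_pos: [0.4265, 0.2497, 0.242]
tool_rot: [3.141, -0.0, 1.479]
contact_force: [-0.6, -0.1, -4.1]
grip_width: 0.0096
gripper_force: 60.0
```

Run:
```python
from h import *
w=arm.calibration("wrist"); im=snap("wrist","w2"); snap("top","t2"); snap("side","s2")
O=np.array([.5344,.2405]);a=-.092;ex=np.array([np.cos(a),np.sin(a)]);ey=np.array([-ex[1],ex[0]])
L=lambda x,y,z:[*(O+x*ex+y*ey),z]
print(arm.state()["tool_pos"],proj(w,[L(-54,0,0)]) if 0 else proj(w,[L(-.054,.11,.17),L(-.054,-.11,.17),L(-.022,.11,.16),L(-.022,-.11,.16)]))
```

```text
[0.42651629 0.24991011 0.24212117] [[405.77711715  44.9461304 ]
 [384.02935804 334.24094406]
 [449.86268263  47.93545148]
 [418.4626617  326.16048058]]
```

View pics/w2.png

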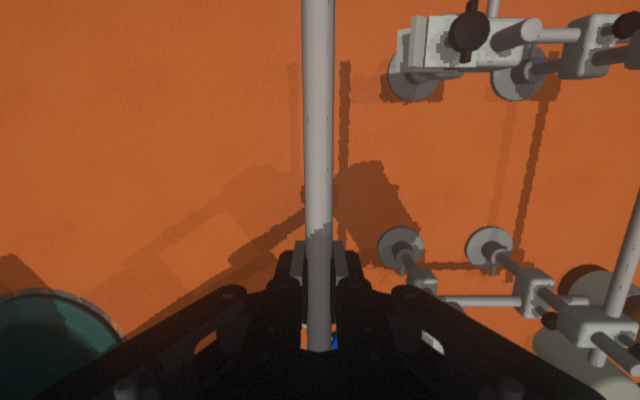

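The left jaw mouth sits at about (405,42) against (406,45) predicted, so the lattice estimate holds. Now checking how the rod sits in the grip from the top and side views.

Run:
```python
import cv2,numpy as np
from h import *
O=np.array([.5344,.2405]);a=-.092
p=arm.state()["tool_pos"]; u=np.array([-np.sin(a),np.cos(a),0]); m=p+[0,0,.019]
for n in("top","side"): print(n,proj(arm.calibration(n),[m+.15*u,m,m-.15*u]))
a=cv2.resize(cv2.imread("pics/t2.png")[180:260,180:310],None,fx=5,fy=5,interpolation=2)
b=cv2.resize(cv2.imread("pics/s2.png")[100:190,210:340],None,fx=5,fy=5,interpolation=2)
cv2.imwrite("pics/ts2.png",cv2.resize(np.vstack([a,b[:,:650]]),(458,600)))
cv2.imwrite("pics/b.png",b);cv2.imwrite("pics/a.png",a)
```

```text
top [[181.25202529 243.46229053]
 [234.24360069 247.47675615]
 [288.03552247 251.4804163 ]]
side [[241.65143613 114.87454283]
 [246.92030668 134.13375489]
 [253.03555561 156.38518866]]
```

View pics/b.png

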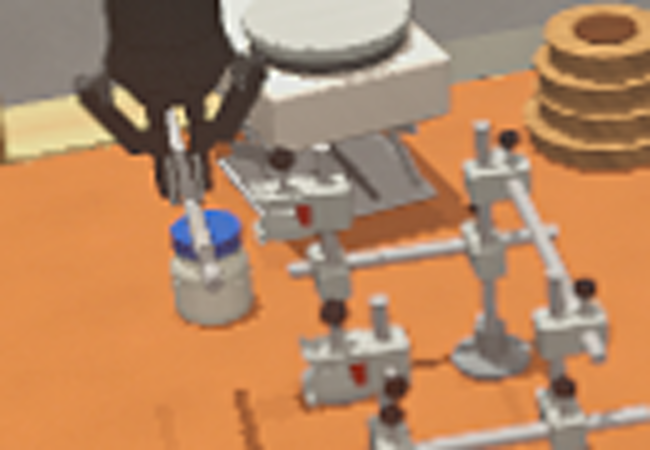

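View pics/a.png

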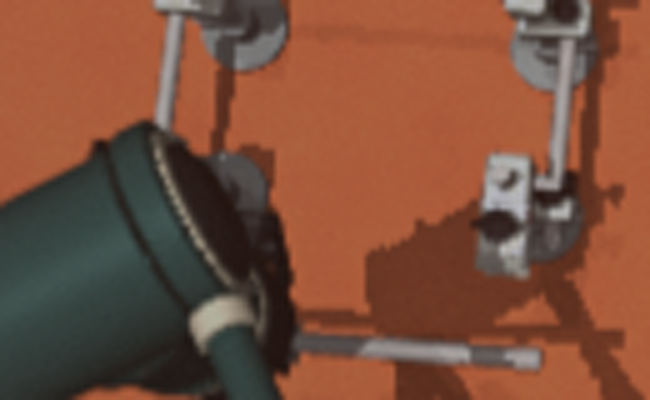

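Side view: the near rod end is at (252,155.6) against (253,156.4) predicted. Top view: that end is at (288.4,251.6) against (288.0,251.5). So the rod is centred and level, and the red linings show at (281.6,174.8) and (270.6,142.8).

Run:
```python
from h import *
O=np.array([.5344,.2405]);a=-.092;ex=np.array([np.cos(a),np.sin(a)]);ey=np.array([-ex[1],ex[0]])
L=lambda x,y,z:[*(O+x*ex+y*ey),z]
print(proj(arm.calibration("side"),[L(-.018,-.123,.16),L(-.018,.097,.16)]))
print(go(L(-.1,0,.1407),np.pi/2+a),go(L(-.028,0,.1407),np.pi/2+a))
```

```text
[[281.89832143 174.22022063]
 [270.86824787 142.51803807]]
[  0.5   8.2 101.4  -0. ] [  0.5  80.2 101.5  -0. ]
```

Call:
servo_tool:
  motion:
    - [0.5, 0, 25, 0]
    - [0.5, 0, 55, 0]
    - [0.5, 0, 80, 0]
    - [0.5, 4, 95, 0]
    - [0.5, 8, 101, 0]
    - [0.5, 8, 101, 0]
    - [0.5, 8, 101, 0]
    - [0.5, 8, 101, 0]

```text
t: 8.4
tool_pos: [0.435, 0.2505, 0.1418]
tool_rot: [3.139, -0.001, 1.479]
contact_force: [0.6, 0.5, -3.0]
grip_width: 0.0099
gripper_force: 60.1
```

Run:
```python
from h import *
O=np.array([.5344,.2405]);a=-.092;ex=np.array([np.cos(a),np.sin(a)]);ey=np.array([-ex[1],ex[0]])
L=lambda x,y,z:[*(O+x*ex+y*ey),z]
print(arm.state()["tool_pos"],go(L(-.028,0,.1407),np.pi/2+a))
snap("side","s3"); snap("wrist","w3"); m=arm.state()["tool_pos"]+[0,0,.0193];u=np.array([*ey,0])
print(proj(arm.calibration("side"),[m-.15*u]))
cv2.imwrite("pics/s3c.png",cv2.resize(cv2.imread("pics/s3.png")[120:210,230:330],None,fx=6,fy=6,interpolation=2))
```

```text
[0.43502926 0.25050661 0.14178487] [-0.9 71.9  1.2  0. ]
[[258.56549226 182.21135595]]
```

View pics/s3c.png

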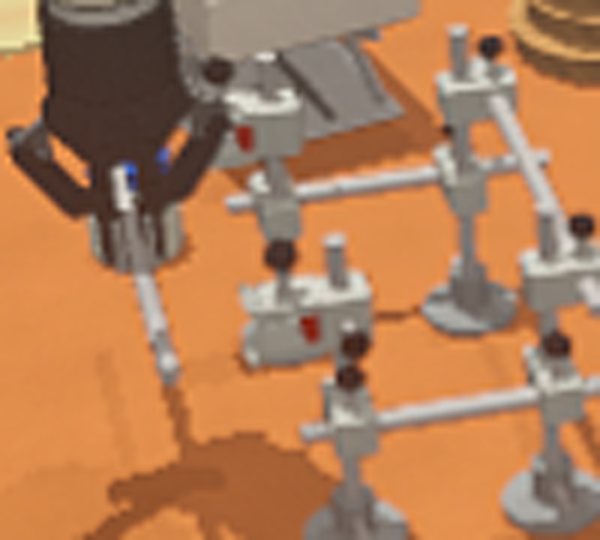

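The rod end is at (258,182), as predicted, so it is level with the jaws. Moving into the slots.

Call:
servo_tool:
  motion:
    - [-0.5, 8, 0.6, 0]
    - [-0.5, 20, 0.6, 0]
    - [-0.5, 32, 0.6, 0]
    - [-0.5, 42, 0.6, 0]
    - [-0.5, 50, 0.6, 0]
    - [-0.5, 56, 0.6, 0]
    - [-0.5, 60, 0.6, 0]
    - [-0.5, 62, 0.6, 0]
    - [-0.5, 62, 0.6, 0]
    - [-0.5, 62, 0.6, 0]

```text
t: 9.5
tool_pos: [0.4954, 0.2438, 0.1396]
tool_rot: [-3.141, 0.0, 1.48]
contact_force: [0.1, 0.9, -3.1]
grip_width: 0.0098
gripper_force: 60.1
```

```bash
cat > st.py <<'E'
from h import *
np.set_printoptions(precision=4,suppress=True)
a=-.092;O=np.array([.5344,.2405])
ex=np.array([np.cos(a),np.sin(a)]);ey=np.array([-ex[1],ex[0]])
F=[];T=[]
for i in range(2): 
    arm.camera("top"); s=arm.state(); F.append(s["contact_force"]);T.append(s["torque"])
d=s["tool_pos"][:2]-O
print(s["t"],"lat xy",d@ex,d@ey,s["tool_pos"][2],"rot",s["tool_rot"],"F",F,"Fx",np.mean(F,0)[:2]@ex,"T",T)
E
python3 st.py
```

```text
9.6 lat xy -0.039161737299410734 -0.00020401153196099992 0.13967305273241404 rot [-3.1414  0.      1.4798] F [array([ 1.156 , -0.0332, -3.782 ]), array([ 0.7273, -0.0177, -4.1148])] Fx 0.940014955105882 T [array([-0.0269, -0.006 ,  0.0242]), array([ 0.0576, -0.0008,  0.0666])]
```

Call:
servo_tool:
  motion:
    - [0, 3, -1, 0]
    - [0, 6, -1, 0]
    - [0, 8, -1, 0]
    - [0, 9, -1, 0]
    - [0, 10, -1, 0]
    - [0, 10, -1, 0]
    - [0, 10, -1, 0]

```text
t: 10.3
tool_pos: [0.5056, 0.2429, 0.1406]
tool_rot: [-3.141, 0.0, 1.479]
contact_force: [1.0, -1.0, -3.1]
grip_width: 0.0097
gripper_force: 60.1
```

```bash
python3 st.py
```

```text
10.4 lat xy -0.028876770996665982 -0.0002553677935259101 0.14064995762037558 rot [-3.1415  0.0001  1.4795] F [array([-0.0067, -0.145 , -2.5867]), array([-0.7541,  0.2813, -3.4386])] Fx -0.3850668306345587 T [array([ 0.0283, -0.012 , -0.0177]), array([-0.0112, -0.0051,  0.0389])]
```

Call:
servo_tool:
  motion:
    - [0, 1, 0, 0]
    - [0, 2, 0, 0]
    - [0, 2, 0, 0]
    - [0, 2, 0, 0]

```text
t: 10.8
tool_pos: [0.5077, 0.2428, 0.1407]
tool_rot: [-3.142, -0.0, 1.48]
contact_force: [-0.1, 0.1, -3.0]
grip_width: 0.0099
gripper_force: 60.0
```

```bash
python3 st.py
```

```text
10.9 lat xy -0.026825389995937584 -0.00022060039907920373 0.1406717706659994 rot [-3.1416  0.      1.4795] F [array([-0.2456, -0.9545, -2.8157]), array([ 0.2295, -0.112 , -3.418 ])] Fx 0.04097302028945707 T [array([ 0.0331,  0.0233, -0.0051]), array([-0.0152, -0.0159,  0.0149])]
```

Call:
servo_tool:
  motion:
    - [0, 1, 0, 0]
    - [0, 2, 0, 0]
    - [0, 2, 0, 0]
    - [0, 2, 0, 0]

```text
t: 11.3
tool_pos: [0.5091, 0.2426, 0.1406]
tool_rot: [-3.14, 0.0, 1.48]
contact_force: [-2.9, 0.0, -1.5]
grip_width: 0.01
gripper_force: 60.3
```

```bash
python3 st.py
```

```text
11.4 lat xy -0.02534114168691801 -0.00021845989357194406 0.14059317774503016 rot [-3.1406  0.0001  1.4795] F [array([-4.2367,  0.9975, -1.2868]), array([-4.3046,  0.2884, -0.9802])] Fx -4.311619447438372 T [array([ 0.0594,  0.6486, -0.0321]), array([ 0.1174,  0.6238, -0.0534])]
```

Call:
servo_tool:
  motion:
    - [0, 1, 0, 0]
    - [0, 2, 0, 0]
    - [0, 2, 0, 0]
    - [0, 2, 0, 0]
    - [0, 2, 0, 0]

```text
t: 11.9
tool_pos: [0.5101, 0.2425, 0.1405]
tool_rot: [-3.138, 0.0, 1.48]
contact_force: [-8.2, 1.1, 1.3]
grip_width: 0.0098
gripper_force: 60.6
```

```bash
python3 st.py
```

```text
12.0 lat xy -0.02440949666138983 -0.0002501802062610046 0.14053059103535848 rot [-3.1383  0.0005  1.4795] F [array([-8.692 ,  0.1632,  1.4996]), array([-8.3753,  0.7731,  1.4633])] Fx -8.540615595551943 T [array([ 0.1466,  1.1863, -0.0321]), array([ 0.1701,  1.1907, -0.0049])]
```

Call:
servo_tool:
  motion:
    - [0, 1, -0.3, 0]
    - [0, 1.7, -0.3, 0]
    - [0, 1.7, -0.3, 0]
    - [0, 1.7, -0.3, 0]
    - [0, 1.7, -0.3, 0]

```text
t: 12.5
tool_pos: [0.5107, 0.2424, 0.1405]
tool_rot: [-3.136, 0.001, 1.479]
contact_force: [-10.1, 1.4, 2.1]
grip_width: 0.0097
gripper_force: 60.7
```

```bash
python3 st.py; python3 st.py
```

```text
12.6 lat xy -0.023762582679451062 -0.0002662246222923518 0.14054528203105798 rot [-3.1361  0.0007  1.4794] F [array([-10.7285,   2.2581,   2.4031]), array([-10.4591,   2.4299,   1.9027])] Fx -10.764335116846162 T [array([ 0.1808,  1.6139, -0.0273]), array([ 0.2088,  1.5714, -0.0453])]
12.7 lat xy -0.023765794553388956 -0.00025374422675129377 0.14054394577184268 rot [-3.1361  0.0007  1.4795] F [array([-10.1178,   1.3294,   1.0286]), array([-11.0795,   1.256 ,   1.4969])] Fx -10.672615193194998 T [array([ 0.2457,  1.5802, -0.0006]), array([ 0.2316,  1.6039, -0.0495])]
```

Call:
servo_tool:
  motion:
    - [0, 0.5, 0, 0]
    - [0, 0.8, 0, 0]
    - [0, 0.8, 0, 0]
    - [0, 0.8, 0, 0]
    - [0, 0.8, 0, 0]
    - [0, 0.8, 0, 0]
    - [0, 0.8, 0, 0]
    - [0, 0.8, 0, 0]
    - [0, 0.8, 0, 0]
    - [0, 0.8, 0, 0]

```text
t: 13.7
tool_pos: [0.5111, 0.2424, 0.1405]
tool_rot: [-3.135, 0.001, 1.479]
contact_force: [-11.8, 2.5, 2.5]
grip_width: 0.01
gripper_force: 60.9
```

```bash
python3 st.py
python3 - <<'E'
from h import *
snap("side","s4")
cv2.imwrite("pics/s4c.png",cv2.resize(cv2.imread("pics/s4.png")[120:210,230:330],None,fx=6,fy=6,interpolation=2))
m=arm.state()["tool_pos"]+[0,0,.0193];a=-.092;u=np.array([-np.sin(a),np.cos(a),0])
print((proj(arm.calibration("side"),[m-.15*u])-[230,120])*6)
E
```

```text
13.8 lat xy -0.02339967529297499 -0.00026329214955853487 0.14054628549596768 rot [-3.1352  0.0008  1.4794] F [array([-11.7656,   1.3164,   3.4576]), array([-13.1012,   1.2974,   2.6303])] Fx -12.500880398409178 T [array([0.2252, 1.758 , 0.0207]), array([ 0.2011,  1.8201, -0.0601])]
[[310.8782851  353.43665089]]
```

View pics/s4c.png

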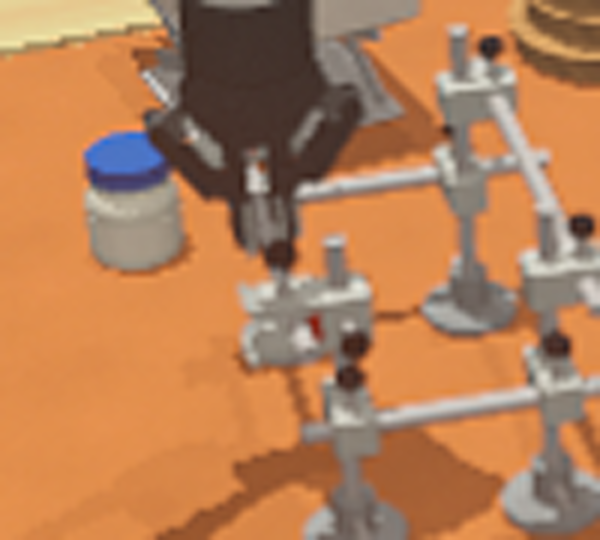

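The rod sits in the slot against the red lining. The push is about 12 N in total, and the z moment is near zero, so it is shared evenly.

```bash
python3 -c "
from workcell import arm
print(arm.close_job())"
```

```text
the job is handed in; nothing more can be done
None
```

I handed the job in with the steel rod still gripped, centred in both jaws to within about 1 mm by my measurement, and pressed on the two linings with about 12 N in total (roughly 6 N each); the verdict was not shown.

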